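# Release the draw latch and open the casting mould

### The arm

A 7-joint arm with a two-finger parallel gripper is mounted at the origin on a cart in front of the work surface, level with it; the furniture and walls round the work are solid. World frame = base frame: x ahead of the robot, y to its left, z up, the work surface at z = 0. Lengths are in mm, angles in rad, forces in N, time in s.
With the tool pointing down it reaches from about 400 to 900 mm from the base axis. Payload 5.5 kg.
Tool frame: the origin (TCP) lies at the very end of the fingers, on their centre line; the grasp point (between the pads) lies 19 mm behind it; z points along the fingers, y is the line along which they close (so a half turn about z gives the same grasp; the last joint's range is limited). The gripper opens to 85 mm and grips with 20 to 120 N. Pads are 22 mm wide; open, the fingers measure 114 mm over their backs; the gripper's body (76 mm by 85 mm) begins 54 mm behind the grasp point. The pads swing forward as they close: fully open they stand 13 mm farther back than shut.
Start: joints at [1.391, 0.501, -0.427, 1.55, 0.221, 1.138, -0.21], TCP at [278.538, -587.296, 231.31] pointing down, gripper open.
Joint ranges: [-2.88, 2.88], [-0.31, 2.03], [-1.54, 1.56], [0.2, 2.42], [-1.41, 4.55], [0.19, 2.02], [-2.57, 2.57]. Speed limits (rad/s): [2.57, 2.57, 3.14, 3.14, 3.14, 3.14, 3.14].

### API

Orientations are given as a unit quaternion [w, x, y, z].
In Python, from station import status, eyes, robot gives the robot as it stands. The module is installed in compiled form; this text tells all that it offers.
- The arm moves only by the tool play_rows, never from a script. Its argument "targets" is a list that holds one entry, the list of rows, each a list of 7 numbers: the shift along the tool's x, y, z in cm, then the turn, a rotation vector about the tool's x, y, z in degrees, then the finger opening in cm, from 0 to 8.54. In form: [[[tx, ty, tz, rx, ry, rz, grip], ...]]. A call has 1 to 20 rows; each row shifts and turns the commanded pose from where the row before left it, along the tool's axes as they then stand; what a row does not reach is not made up. A row lasts 1/10 s, in which the tool goes at most 50 mm and 8.59 degrees, less where a joint would pass 70% of its speed; a pose out of reach is approached as far as the arm can. A call with a gripper value outside its range is refused whole. The fingers move at their own pace and stop on an object; the grip force is fixed at half the most. Time passes only in rows, so rows that do not move let the fingers close. It gives the time, the measured TCP pose, the force, the opening and the grip force at its end, in the units of the state.
- status.observe(): the state, without advancing time (a new reading comes with each control period).
- eyes.camera(name): name is "scene" or "top" or "wrist"; returns a dict with "color" (384x512x3 uint8, red, green, blue), "mtx" (3x3 intrinsics, pixels), "rvec" (rotation vector, rad) and "tvec" (3), from world to camera coordinates, as OpenCV has them. Camera axes: x right, y down, z forward; pixel columns grow to the right and rows downward; lengths in mm; the calibration is good to about 2 mm. A picture is of the moment at which its call begins. There is no depth.
- robot.sign_off(): hands the job in; it is judged then, once.
The state is a dict: "t": time; "joint_pos": joint angles; "joint_vel": joint speeds; "tau": joint torques, N m; "tool_pos": TCP position; "orientation": TCP orientation; "ft_force": force on the tool from outside, world axes, zero at the start; "moment": the same for the moment, N m; "grip_width": finger opening in mm; "grip_force": force on a finger pad.
Only numpy, scipy, OpenCV 4.12 (cv2) and the standard library are available. Lean on these libraries where they do the work, as an engineer would, in place of code of your own. Each camera call takes 0.05 s, during which the arm holds its last target. There are 200 camera calls.

### The job

Open the casting mould: its loose half slides along the bed, away from the fixed half that carries the latch, so before it moves, clear the jar off the bed and stand it upright on the bare table. While the mould is still closed, lift the draw-latch lever past centre and throw it right over to its stop so that the hook drops free of the keeper, then push the loose half along until it meets the end stop. Do not let the moving half run into the jar, and leave the beaker, the cup and the tape roll where they stand.

Things in the scene. Friction and masses are not known exactly. Their poses are not given: they have to be found in the camera images.
- mould: Two-part plaster mould on a fixed plywood bed 255 x 130 x 15 mm. Origin on the table under the middle of the parting line; x axis along the bed in the direction the moving half slides open (roughly to the robot's left), z up. Bed: x -55 to +200, y +-65 mm. Fixed half: x -50 to 0, y +-55 mm, top 75 mm above the table. Closed moving half: x 0 to 80, y +-55 mm, same top.
- lever_pivot (a point): Pivot of the latch lever, in the middle (y = 0) above the fixed half, 95 mm above the table; the pivot's axis is along the mould's y. Latch and keeper stand on the halves' top within y +-24 mm.
- end_stop (a point): Middle of the upper edge (side of the moving half) of the low end stop bar on the bed (12 mm high, 10 mm thick, 110 mm long across the bed), 172 mm along the mould's x. Between it and the moving half the bed is bare but for two guide strips 6 mm high at y +-55 mm.
- latch_lever (a joint): Angle (rad) of the steel latch lever: 0 = latched, lying flat, pointing to the mould's -x; grows as the free end is lifted and swung over toward +x; stop at 2.6. Past about 0.3 it is over centre and springs on by itself to about 1.3; the hook drops at about 1.5. Lifting the free end takes about 5 N. It must be pushed on to about 2; beyond that it falls to its stop by its weight.
- lever_tip (a point): Middle of the end edge of the lever's free end, 77 mm from the pivot. Lever 22 mm wide, 4 mm thick; its last 25 mm is a lip 28 mm wide, bent up by 20 degrees. Latched, the lip overhangs the fixed half's end face (the mould's -x side) by 30 mm, about 105 mm above the table, with free space under it (the bed reaches 5 mm out).
- hook_tip (a point): Upper edge, on the lever's side, of the hook's upturned nose (nose 8 x 16 x 15 mm), at the end of the two-strap bail that the lever carries. Latched, the nose stands beyond the keeper bar (on its +x side) and reaches 6 mm above the bar's underside.
- keeper (a point): Middle of the underside of the keeper bar (6 x 40 x 8 mm, on two posts 25 mm high on the moving half's top, at the mould's x 33 mm when closed). The hook passes below the bar and pulls on its +x face; it is free when its tip is lower than this point.
- moving_half (a joint): How far the moving half has slid open along the mould's +x (m): 0 = closed, 0.09 = against the end stop. Needs about 3 N to slide and stays where it is left; locked while the hook holds.
- push_tab (a point): Middle of the -x face (toward the latch) of an upright steel tab on top of the moving half, 28 mm wide (along y), 5 mm thick, reaching 25 mm above the half's top; this point is 15 mm above that top, at the mould's x 60, y +38 mm when closed. Push it toward +x.
- jar: Jar of ceramic colour with dark lid, 48 mm diameter, 58 mm high, 0.1 kg; origin at the centre of its underside. At the start it stands on the bed between the moving half and the end stop.
- beaker: White open beaker, 71 mm diameter, 93 mm high; origin at the centre of its underside. Bystander.
- tape: Roll of masking tape lying flat, 99 mm diameter, 25 mm high; origin at the centre of its underside. Bystander.
- cup: Stoneware cup, 83 mm diameter, 88 mm high; origin at the centre of its underside. Bystander.

How it is judged (in metres and radians):
On the way:
1. the lever is thrown over (past 2.2 rad) and the hook is free of the keeper while the mould is still closed (less than 8 mm open) (value of joint latch_lever above 2.2 rad and z of hook_tip in the frame of keeper below -0.002 m and value of joint moving_half below 0.008 m), for 0.1 s.
At the end, for the whole second after the job is handed in: Lever thrown over (beyond 2.2 rad) with the hook below the keeper bar, the moving half at least 83 mm open, and the jar standing upright and still on the table itself (value of joint latch_lever above 2.2 rad and z of hook_tip in the frame of keeper below -0.002 m and value of joint moving_half above 0.083 m and height (world z) of jar between -0.006 and 0.006 m and angle between jar's own z axis and vertical below 0.1 rad and linear speed of jar below 0.02 m/s); the robot touches nothing.
It fails at once if the moving half runs into the jar (contact force between moving_half and jar above 0.5 N).
It fails at once if the beaker, the cup or the tape roll is displaced by more than 15 mm (distance of any of beaker, cup, tape from where it was at the start of the episode above 0.015 m).
It also fails if it takes over 61 s, if anything falls off the work surface, if the arm or the gripper's body presses on something with over 40 N, if the wrist force passes 120 N, or if a joint passes its speed limit or range.

## Working session

There is one attempt and no reset: what is moved stays moved. The work goes in short steps, Python scripts to look and compute and a tool call to move; the robot and the scene stay as the last step left them, time stands still between calls to the robot, and variables do not carry over. Pictures are saved under pics/ and viewed, at most 10 in all, crops included, and the job is handed in when it is done.

Besides the shell and the picture viewer there is one more tool, called after "Request:" by a JSON object that holds its "op" and its "data", one argument or row to a line. play_rows: Moves the arm, as the interface text tells. Its arguments: {"type":"object","properties":{"targets":{"type":"array","items":{"type":"array","items":{"type":"array","items":{"type":"number"}}}}},"required":["targets"]}

```bash
mkdir -p pics; cat > h.py <<'E'
import numpy as np, cv2
from scipy.spatial.transform import Rotation as R
from station import status, eyes, robot
def snap(n,f):
    c=eyes.camera(n); cv2.imwrite(f'pics/{f}.png',c['color'][:,:,::-1]); 
    np.savez(f'pics/{f}.npz',m=c['mtx'],r=c['rvec'],t=c['tvec']); return c
def load(f):
    d=np.load(f'pics/{f}.npz'); return d['m'],cv2.Rodrigues(d['r'])[0],d['t'].reshape(3)
def ray(f,u,v):
    m,Rm,t=load(f); d=Rm.T@np.linalg.solve(m,[u,v,1.]); return -Rm.T@t,d
def plane(f,u,v,z):
    o,d=ray(f,u,v); return o+d*(z-o[2])/d[2]
def proj(f,P):
    m,Rm,t=load(f); p=(Rm@np.asarray(P,float).reshape(-1,3).T).T+t; q=(m@p.T).T; return q[:,:2]/q[:,2:]
E
python3 - <<'E'
from h import *
for n in ['scene','top']:
    c=snap(n,n+'0'); m,Rm,t=load(n+'0'); print(n,-Rm.T@t)
a=[cv2.imread(f'pics/{n}0.png') for n in('scene','top')]
s=status.observe(); print(s['tool_pos'],s['orientation'],s['t'],s['ft_force'],s['grip_width'])
E
```

```text
scene [ 132.62846815 -557.41454204  592.72046775]
top [413.80730338  54.6682003  981.48159856]
[ 278.19662096 -586.76255034  230.33413597] [-8.77855179e-04  9.75589766e-01  2.19599211e-01 -1.53728246e-04] 0.1 [-0.33875377 -0.55459137  0.71999785] 85.41480917667865
```

View pics/scene0.png

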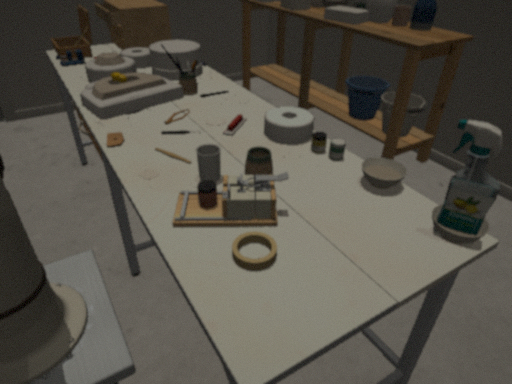

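View pics/top0.png

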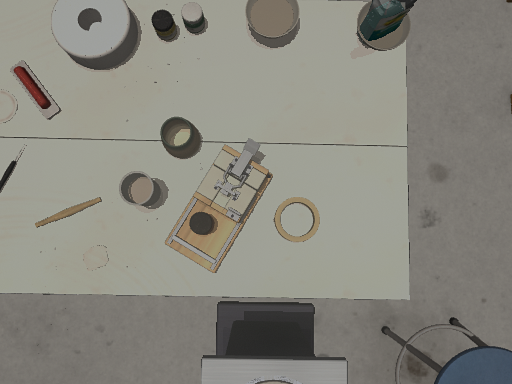

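The top view shows the mould at about (165–272, 140–272), with the lever end at about (255,148), jar lid (203,223), beaker (139,189), cup (180,137) and tape (297,219). I'll enlarge that area to measure it.

```bash
python3 - <<'E'
from h import *
a=cv2.imread('pics/top0.png')[130:280,110:330]
cv2.imwrite('pics/topc.png',cv2.resize(a,None,fx=3.6,fy=3.6,interpolation=cv2.INTER_CUBIC))
for n,u,v,z in [('jarlid',203,223,58+15),('beaker',139,189,0),('beakertop',137,187,93),('tape',297,219,25),('cuptop',180,137,88),('edge',200,294,0),('edgeR',408,200,0)]:
    print(n,plane('top0',u,v,z).round(0))
E
```

```text
jarlid [439. 157.  73.]
beaker [515. 312.   0.]
beakertop [509. 292.  93.]
tape [453. -43.  25.]
cuptop [616. 209.  88.]
edge [284. 167.   0.]
edgeR [ 502. -298.    0.]
```

View pics/topc.png

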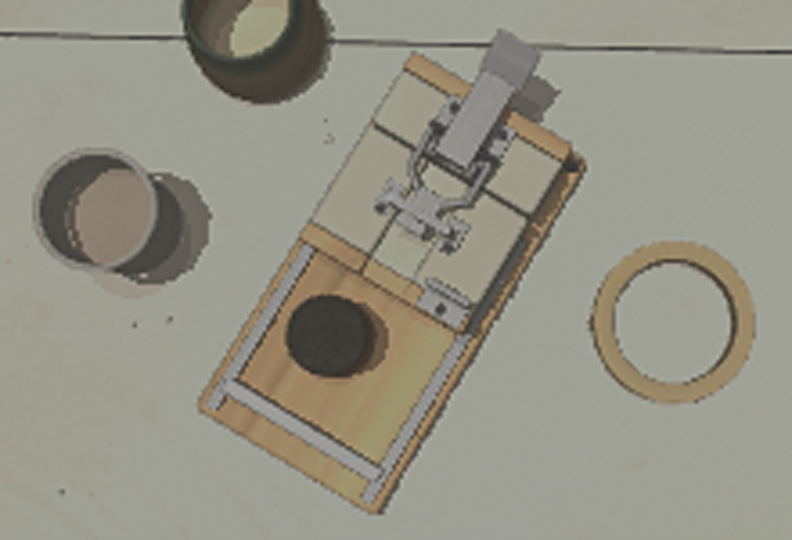

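The crop shows the bed's far corners at crop (203,408) and (380,514), the parting line at (375,122)–(530,215), the tab at (440,295) and the lever lip edge at (500,30)–(541,52). Next I'll fit the mould pose.

```bash
python3 - <<'E'
from h import *
from scipy.optimize import least_squares
pts=[((203,408),(200,-65,15)),((380,514),(200,65,15)),((375,122),(0,-55,75)),((530,215),(0,55,75)),((500,30),(-77,-14,105)),((541,52),(-77,14,105)),((310,230),(80,-55,75)),]
W=np.array([plane('top0',110+(c[0]+.5)/3.6-.5,130+(c[1]+.5)/3.6-.5,p[2])[:2] for c,p in pts]); L=np.array([p[:2] for c,p in pts],float)
def f(q): c,s=np.cos(q[2]),np.sin(q[2]); return (L@np.array([[c,s],[-s,c]])+q[:2]-W)
r=least_squares(lambda q:f(q).ravel(),[520,130,2.6]); q=r.x; print(q,np.degrees(q[2])); print(f(q).round(1))
c,s=np.cos(q[2]),np.sin(q[2])
for n,x,y,z in [('pivot',0,0,95),('tip',-82,0,105),('tab',60,38,90),('tabopen',150,38,90),('stop',172,0,27)]:
    w=[q[0]+c*x-s*y,q[1]+s*x+c*y,z]; print(n,np.round(w), proj('top0',w),proj('scene0',w))
j=plane('top0',110+330/3.6,130+336/3.6,73)[:2]-q[:2]
print('jar world',j+q[:2],'local',[c*j[0]+s*j[1],-s*j[0]+c*j[1]])
Rt=R.from_quat(np.roll(status.observe()['orientation'],-1)).as_matrix();print(Rt.round(3))
E
```

```text
[539.52653948  91.30882215   2.63396545] 150.91510374488848
[[ 1.3  1.9]
 [-0.1 -2. ]
 [ 2.3  0.8]
 [ 1.5 -3.6]
 [-0.  -0.2]
 [-1.4 -1.1]
 [-3.5  4.1]]
pivot [540.  91.  95.] [[235.60306031 174.19155022]] [[254.95762187 179.61477162]]
tip [611.  51. 105.] [[255.74646221 139.32244847]] [[288.72011244 175.81319586]]
tab [469.  87.  90.] [[236.79554192 208.84993078]] [[230.1434303  190.46746598]]
tabopen [390. 131.  90.] [[214.24441987 247.14736578]] [[191.64986127 190.91736196]]
stop [389. 175.  27.] [[196.48839709 246.38051155]] [[186.3291261  202.96714318]]
jar world [438.07198284 160.04421612] local [np.float64(122.0737978179619), np.float64(-10.75031784707965)]
[[ 0.904  0.428 -0.001]
 [ 0.428 -0.904  0.002]
 [ 0.    -0.002 -1.   ]]
```

Request:
{"op": "play_rows", "data": {
  "targets": [
    [[2.65,-1.85,0,0,0,0,8.5],[2.65,-1.85,0,0,0,0,8.5],[2.65,-1.85,0,0,0,0,8.5],[2.65,-1.85,0,0,0,0,8.5],[2.65,-1.85,0,0,0,0,8.5],[2.65,-1.85,0,0,0,0,8.5],[2.65,-1.85,0,0,0,0,8.5],[2.65,-1.85,0,0,0,0,8.5],[2.65,-1.85,0,0,0,0,8.5],[2.65,-1.85,0,0,0,0,8.5],[2.65,-1.85,0,0,0,0,8.5],[2.65,-1.85,0,0,0,0,8.5]]
  ]
}}

```text
t: 1.3
tool_pos: [470.9, -249.2, 231.0]
orientation: [-0.0, 0.976, 0.22, -0.0]
ft_force: [0.9, 0.1, -0.4]
grip_width: 85.0
grip_force: 0.0
```

```bash
cat >> h.py <<'E'
MO=np.array([539.5,91.3]); MA=2.634
def mw(x,y):
    c,s=np.cos(MA),np.sin(MA); return np.array([MO[0]+c*x-s*y,MO[1]+s*x+c*y])
def wm(p):
    c,s=np.cos(MA),np.sin(MA); d=np.asarray(p)[:2]-MO; return np.array([c*d[0]+s*d[1],-s*d[0]+c*d[1]])
def go(P=None,yaw_y=None):
    "tool shift (cm) to world P, turn about tool z (deg) so tool y has world heading yaw_y"
    s=status.observe(); p=np.array(s['tool_pos']); Rt=R.from_quat(np.roll(s['orientation'],-1)).as_matrix()
    print('t',round(s['t'],2),'tcp',p.round(1),'mould',wm(p).round(1),'F',np.round(s['ft_force'],1),'grip',round(s['grip_width'],1),round(s['grip_force'],1),'j',np.round(s['joint_pos'],2))
    print('tool tilt',Rt[:,2].round(3),'y heading',round(np.degrees(np.arctan2(Rt[1,1],Rt[0,1])),1),'mould heading y',round(np.degrees(MA)+90-360,1))
    if P is not None: print('shift cm',(Rt.T@(np.array(P)-p)/10).round(2))
    if yaw_y is not None: print('rz',round((np.degrees(np.arctan2(Rt[1,1],Rt[0,1]))-yaw_y+180)%360-180,1))
E
python3 -c "
from h import *
go([438,160,230],60.9)"
```

```text
t 1.3 tcp [ 470.9 -249.2  231. ] mould [-105.6  330.9] F [ 0.9  0.1 -0.4] grip 85.0 0.0 j [ 0.93  0.31 -0.6   1.84  0.2   1.05 -0.87]
tool tilt [-0.001  0.    -1.   ] y heading -64.6 mould heading y -119.1
shift cm [ 14.56 -38.38   0.11]
rz -125.5
```

Request:
{"op": "play_rows", "data": {
  "targets": [
    [[1.2,-3.2,0,0,0,0,8.5],[1.2,-3.2,0,0,0,0,8.5],[1.2,-3.2,0,0,0,0,8.5],[1.2,-3.2,0,0,0,0,8.5],[1.2,-3.2,0,0,0,0,8.5],[1.2,-3.2,0,0,0,0,8.5],[1.2,-3.2,0,0,0,0,8.5],[1.2,-3.2,0,0,0,0,8.5],[1.2,-3.2,0,0,0,0,8.5],[1.2,-3.2,0,0,0,0,8.5],[1.2,-3.2,0,0,0,0,8.5],[1.3,-3.2,0,0,0,0,8.5],[0,0,0,0,0,-8.3,8.5],[0,0,0,0,0,-8.3,8.5],[0,0,0,0,0,-8.3,8.5],[0,0,0,0,0,-8.3,8.5],[0,0,0,0,0,-8.3,8.5],[0,0,0,0,0,-8.3,8.5],[0,0,0,0,0,-8.3,8.5],[0,0,0,0,0,-8.3,8.5]]
  ]
}}

```text
t: 3.3
tool_pos: [436.9, 158.5, 231.1]
orientation: [-0.0, 0.694, 0.72, -0.0]
ft_force: [-0.8, 0.8, 1.1]
grip_width: 85.1
grip_force: 0.0
```

Request:
{"op": "play_rows", "data": {
  "targets": [
    [[0,0,0,0,0,-8.3,8.5],[0,0,0,0,0,-8.3,8.5],[0,0,0,0,0,-8.3,8.5],[0,0,0,0,0,-8.3,8.5],[0,0,0,0,0,-8.3,8.5],[0,0,0,0,0,-8.3,8.5],[0,0,0,0,0,-8.3,8.5]]
  ]
}}

```text
t: 4.0
tool_pos: [437.0, 158.4, 231.1]
orientation: [-0.0, 0.257, 0.966, -0.0]
ft_force: [-0.8, -0.5, 0.7]
grip_width: 85.0
grip_force: 0.0
```

```bash
python3 -c "
from h import *
snap('wrist','w1')
go([438,160,38],60.9)
print(proj('w1',[438,160,73]))"
```

```text
t 4.05 tcp [437.  158.3 230.9] mould [122.1  -8.7] F [ 0.1 -1.4 -0.7] grip 85.1 0.0 j [ 0.69  0.42 -1.32  1.98  0.46  1.1   0.23]
tool tilt [-0.001 -0.    -1.   ] y heading 60.6 mould heading y -119.1
shift cm [-0.02  0.21 19.29]
rz -0.3
[[254.48420036 179.20225401]]
```

View pics/w1.png

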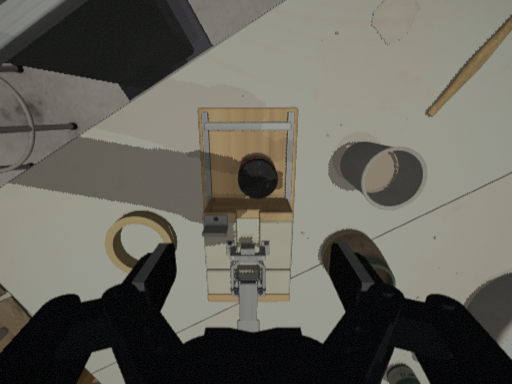

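The wrist view shows the jar lid at (257,178), within 3 px of where I predicted it. The mould lies straight along the image, with nothing in the fingers' way.

Request:
{"op": "play_rows", "data": {
  "targets": [
    [[0,0.1,2.5,0,0,0,8.5],[0,0.1,2.5,0,0,0,8.5],[0,0,2.5,0,0,0,8.5],[0,0,2.5,0,0,0,8.5],[0,0,2.5,0,0,0,8.5],[0,0,2.5,0,0,0,8.5],[0,0,2.3,0,0,0,8.5],[0,0,2,0,0,0,8.5],[0,0,0,0,0,0,4],[0,0,0,0,0,0,4],[0,0,0,0,0,0,4],[0,0,0,0,0,0,4],[0,0,0,0,0,0,4],[0,0,0,0,0,0,4]]
  ]
}}

```text
t: 5.45
tool_pos: [439.2, 160.8, 39.5]
orientation: [0.001, 0.26, 0.966, 0.001]
ft_force: [-1.3, 0.4, 7.3]
grip_width: 46.4
grip_force: 61.8
```

```bash
python3 - <<'E'
from h import *
go([500,-180,180],60.6)
# check of mould pose in wrist view w1
for n,x,y,z in [('bedL',200,-65,15),('bedR',200,65,15),('part-',0,-55,75),('part+',0,55,75),('fix-',-50,-55,75),('fix+',-50,55,75),('tip',-80,0,104),('tab',60,38,100)]:
    print(n,proj('w1',[*mw(x,y),z]).round(0))
E
```

```text
t 5.45 tcp [439.2 160.8  39.5] mould [121.4 -12. ] F [-1.3  0.4  7.3] grip 46.4 61.8 j [ 0.37  0.68 -0.96  2.12  0.82  0.77 -0.08]
tool tilt [ 0.002  0.    -1.   ] y heading 59.8 mould heading y -119.1
shift cm [-22.4  -26.39 -14.05]
rz -0.8
bedL [[296. 108.]]
bedR [[194. 109.]]
part- [[290. 271.]]
part+ [[205. 272.]]
fix- [[289. 303.]]
fix+ [[207. 304.]]
tip [[248. 339.]]
tab [[212. 239.]]
```

Request:
{"op": "play_rows", "data": {
  "targets": [
    [[0,0,-1.5,0,0,0,4],[0,0,-2.5,0,0,0,4],[0,0,-2.5,0,0,0,4],[0,0,-2.5,0,0,0,4],[0,0,-2.5,0,0,0,4],[0,0,-2.5,0,0,0,4],[-2.0,-2.4,0,0,0,0,4],[-2.0,-2.4,0,0,0,0,4],[-2.0,-2.4,0,0,0,0,4],[-2.0,-2.4,0,0,0,0,4],[-2.0,-2.4,0,0,0,0,4],[-2.0,-2.4,0,0,0,0,4],[-2.0,-2.4,0,0,0,0,4],[-2.0,-2.4,0,0,0,0,4],[-2.0,-2.4,0,0,0,0,4],[-2.0,-2.4,0,0,0,0,4],[-2.0,-2.4,0,0,0,0,4],[0,0,0,0,0,0,4]]
  ]
}}

```text
t: 7.25
tool_pos: [495.9, -184.2, 178.0]
orientation: [0.0, 0.264, 0.965, -0.001]
ft_force: [0.8, -0.5, -1.0]
grip_width: 46.6
grip_force: 61.8
```

```bash
python3 - <<'E'
from h import *
snap('top','top1')
go([500,-180,25.5],60.6)
E
```

```text
t 7.3 tcp [ 495.6 -181.2  178.1] mould [-94.1 259.5] F [ 0.6  0.8 -0.9] grip 47.0 61.8 j [ 1.19  0.6  -1.18  1.89  0.63  1.08  0.8 ]
tool tilt [-0. -0. -1.] y heading 59.6 mould heading y -119.1
shift cm [-0.32  0.33 15.26]
rz -1.0
```

View pics/top1.png

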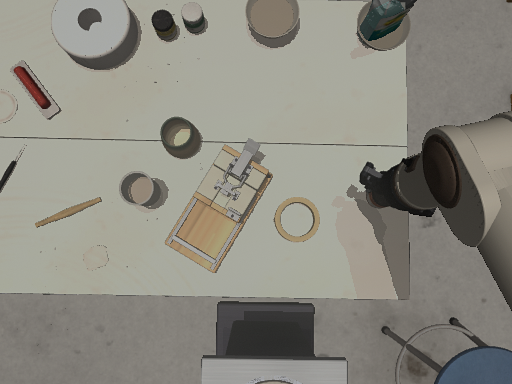

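The bed is bare now, and the jar is held over clear table at about image (385,190).

Request:
{"op": "play_rows", "data": {
  "targets": [
    [[0,0,2.5,0,0,0,4],[0,0,2.5,0,0,0,4],[0,0,2.5,0,0,0,4],[0,0,2.5,0,0,0,4],[0,0,2.5,0,0,0,4],[0,0,1.5,0,0,0,4],[0,0,0.8,0,0,0,4],[0,0,0.3,0,0,0,4],[0,0,0,0,0,0,4]]
  ]
}}

```text
t: 8.2
tool_pos: [496.4, -178.2, 27.8]
orientation: [0.0, 0.26, 0.966, 0.0]
ft_force: [-0.2, 0.7, -1.6]
grip_width: 47.0
grip_force: 61.8
```

Request:
{"op": "play_rows", "data": {
  "targets": [
    [[0,0,0.1,0,0,0,4],[0,0,0.1,0,0,0,4],[0,0,0.1,0,0,0,4],[0,0,0,0,0,0,4]]
  ]
}}

```text
t: 8.6
tool_pos: [496.2, -178.6, 24.6]
orientation: [0.0, 0.26, 0.966, -0.0]
ft_force: [-0.5, -0.6, 0.0]
grip_width: 46.7
grip_force: 61.9
```

Request:
{"op": "play_rows", "data": {
  "targets": [
    [[0,0,0.05,0,0,0,4],[0,0,0,0,0,0,5.2],[0,0,0,0,0,0,6.5],[0,0,0,0,0,0,8.5],[0,0,0,0,0,0,8.5],[0,0,0,0,0,0,8.5],[0,0,-1,0,0,0,8.5],[0,0,-2.5,0,0,0,8.5],[0,0,-3,0,0,0,8.5],[0,0,-4,0,0,0,8.5],[0,0,-4,0,0,0,8.5],[0,0,-4,0,0,0,8.5],[0,0,0,0,0,0,8.5]]
  ]
}}

```text
t: 9.9
tool_pos: [499.4, -178.2, 214.5]
orientation: [0.004, 0.26, 0.966, -0.001]
ft_force: [0.0, -0.3, -0.6]
grip_width: 85.0
grip_force: 0.0
```

```bash
python3 - <<'E'
from h import *
snap('wrist','w2')
g=cv2.cvtColor(cv2.imread('pics/w2.png'),cv2.COLOR_BGR2GRAY)
for z in (0,58): print(proj('w2',[496.2,-178.6,z]))
go([*mw(-68,-2),200],60.9)
E
```

```text
[[251.13120105 165.45703551]]
[[250.88602924 176.09918004]]
t 9.95 tcp [ 497.8 -178.6  212. ] mould [-94.7 256.1] F [-0.5 -0.2 -0.9] grip 85.2 0.0 j [ 1.22  0.56 -1.22  1.86  0.59  1.13  0.83]
tool tilt [ 0.005 -0.003 -1.   ] y heading 59.9 mould heading y -119.1
shift cm [ 3.15 25.76  1.18]
rz -1.0
```

View pics/w2.png

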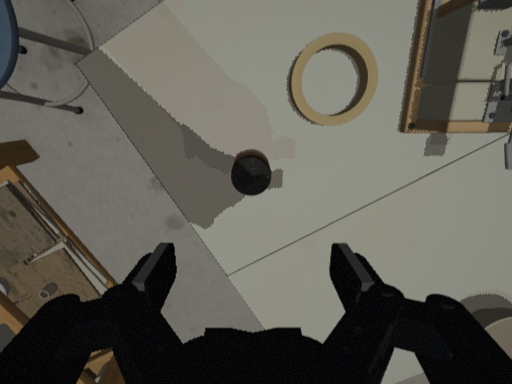

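The jar stands upright at (251,174), where I predicted it, and the tape hasn't moved. On to the lever.

Request:
{"op": "play_rows", "data": {
  "targets": [
    [[0.3,2.5,0,0,0,0,8.5],[0.4,3,0,0,0,0,8.5],[0.4,3,0,0,0,0,8.5],[0.4,3,0,0,0,0,8.5],[0.4,3,0,0,0,0,8.5],[0.4,3,0,0,0,0,8.5],[0.4,3,0,0,0,0,8.5],[0.3,3,0,0,0,0,8.5],[0.1,2.2,0,0,0,-1,8.5],[0,0,0,0,0,0,8.5]]
  ]
}}

```text
t: 10.95
tool_pos: [597.9, 63.8, 208.3]
orientation: [-0.001, 0.249, 0.969, 0.001]
ft_force: [-0.7, -0.0, 0.3]
grip_width: 84.7
grip_force: 0.0
```

```bash
python3 - <<'E'
from h import *
go([*mw(-68,-2),81],60.9)
E
```

```text
t 10.95 tcp [597.9  63.8 208.3] mould [-64.4  -4.3] F [-0.7 -0.   0.3] grip 84.7 0.0 j [ 0.62  0.67 -1.11  1.69  0.63  1.2   0.42]
tool tilt [-0.001  0.002 -1.   ] y heading 61.2 mould heading y -119.1
shift cm [-0.38 -0.26 12.73]
rz 0.3
```

Request:
{"op": "play_rows", "data": {
  "targets": [
    [[-0.4,-0.3,1,0,0,0,8.5],[0,0,2.5,0,0,0,8.5],[0,0,2.5,0,0,0,8.5],[0,0,2.5,0,0,0,8.5],[0,0,2.5,0,0,0,8.5],[0,0,1.7,0,0,0,7],[0,0,0,0,0,0,5],[0,0,0,0,0,0,3.6],[0,0,0,0,0,0,3.2],[0,0,0,0,0,0,3.2]]
  ]
}}

```text
t: 11.95
tool_pos: [601.3, 55.4, 83.2]
orientation: [0.001, 0.251, 0.968, 0.001]
ft_force: [0.9, 1.0, 0.4]
grip_width: 32.3
grip_force: 0.7
```

```bash
python3 - <<'E'
from h import *
snap('wrist','w3'); a=cv2.imread('pics/w3.png')[150:384,130:390]
cv2.imwrite('pics/w3c.png',cv2.resize(a,None,fx=2.3,fy=2.3,interpolation=cv2.INTER_CUBIC))
go()
E
```

```text
t 12.0 tcp [601.2  55.4  83.2] mould [-71.4   1.4] F [0.6 1.8 0.4] grip 32.1 0.6 j [ 0.55  0.8  -0.98  1.77  0.78  1.01  0.33]
tool tilt [ 0.002  0.001 -1.   ] y heading 60.9 mould heading y -119.1
```

View pics/w3c.png

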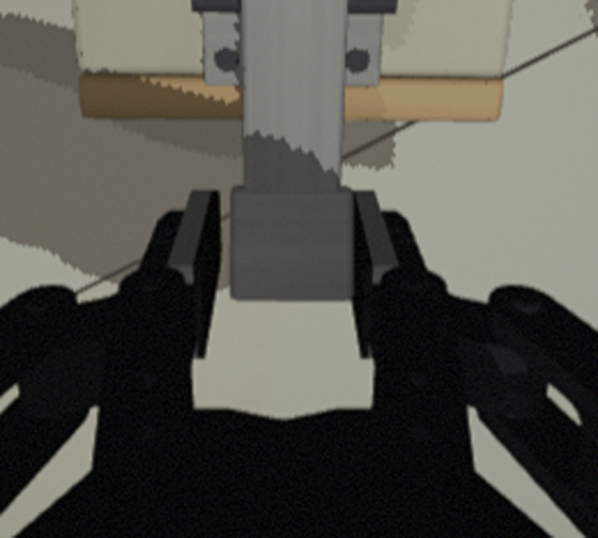

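The crop shows the lip centred between the fingers, with the right pad nearly touching and about 3 mm free on the left. I'll shift 1.5 mm and grip.

Request:
{"op": "play_rows", "data": {
  "targets": [
    [[0.1,0.15,0,0,0,0,3.2],[0,0,0,0,0,0,2.4],[0,0,0,0,0,0,2],[0,0,0,0,0,0,2]]
  ]
}}

```text
t: 12.4
tool_pos: [601.1, 57.7, 82.8]
orientation: [0.001, 0.251, 0.968, 0.001]
ft_force: [2.6, 2.7, 5.4]
grip_width: 25.9
grip_force: 58.8
```

Request:
{"op": "play_rows", "data": {
  "targets": [
    [[0,0,-0.4,0,0,0,2],[0,0,-0.4,0,0,0,2],[0.05,0,-0.4,0,0,0,2],[0.1,0,-0.4,0,0,0,2],[0.1,0,-0.4,0,0,0,2],[0.15,0,-0.4,0,0,0,2],[0.2,0,-0.4,0,0,0,2],[0,0,0,0,0,0,2]]
  ]
}}

```text
t: 13.2
tool_pos: [593.5, 61.8, 108.7]
orientation: [-0.001, 0.25, 0.968, 0.001]
ft_force: [3.3, 6.9, -8.1]
grip_width: 26.3
grip_force: 60.7
```

Request:
{"op": "play_rows", "data": {
  "targets": [
    [[0.2,0,-0.45,0,0,0,2],[0.25,0,-0.45,0,0,0,2],[0.3,0,-0.4,0,0,0,2],[0.35,0,-0.4,0,0,0,2],[0.4,0,-0.4,0,0,0,2],[0.4,0,-0.35,0,0,0,2],[0,0,0,0,0,0,2]]
  ]
}}

```text
t: 13.9
tool_pos: [575.9, 71.7, 132.7]
orientation: [-0.002, 0.25, 0.968, 0.001]
ft_force: [2.3, 7.9, -10.2]
grip_width: 26.2
grip_force: 59.9
```

Request:
{"op": "play_rows", "data": {
  "targets": [
    [[0,0,0,0,0,0,3.5],[0,0,0,0,0,0,6],[0,0,0,0,0,0,6],[-0.5,0,-2,0,0,0,6],[-1,0,-3,0,0,0,6],[-2,0,-3,0,0,0,4],[-2,0,0,0,0,0,1],[0,0,0,0,0,0,0],[0,0,0,0,0,0,0]]
  ]
}}

```text
t: 14.8
tool_pos: [625.8, 41.4, 213.8]
orientation: [-0.001, 0.252, 0.968, -0.0]
ft_force: [-0.2, -1.0, 0.2]
grip_width: 2.1
grip_force: 0.0
```

```bash
python3 - <<'E'
from h import *
snap('scene','s2'); 
a=cv2.imread('pics/s2.png')[120:240,150:330]; a=cv2.resize(a,None,fx=3.3,fy=3.3,interpolation=cv2.INTER_CUBIC)
cv2.imwrite('pics/s2c.png',a)
for th in (0,0.9,1.3,2,2.6): print(th,proj('s2',[*mw(-5-70*np.cos(th),-1.5),95+70*np.sin(th)]).round(0))
go()
E
```

```text
0 [[286. 179.]]
0.9 [[276. 160.]]
1.3 [[265. 155.]]
2 [[245. 157.]]
2.6 [[232. 167.]]
t 14.85 tcp [625.2  42.  213.7] mould [-98.9   1.4] F [-0.9 -0.2  0.7] grip 0.2 0.0 j [ 0.62  0.7  -1.09  1.61  0.65  1.24  0.46]
tool tilt [-0.002 -0.    -1.   ] y heading 60.9 mould heading y -119.1
```

View pics/s2c.png

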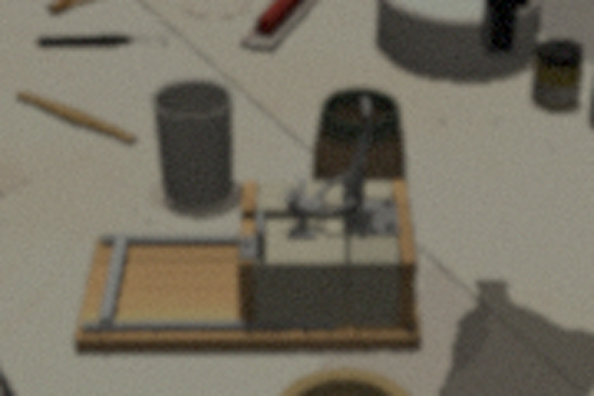

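The lever now stands near 1.3 rad, with its tip at crop (365,105), or image (261,152). Next I push it over with the closed fingers.

Request:
{"op": "play_rows", "data": {
  "targets": [
    [[0,0.2,2.5,0,0,0,0],[0,0,2.5,0,0,0,0],[0,0,2.4,0,0,0,0],[2,0,0,0,0,0,0],[2,0,0,0,0,0,0],[1.5,0,0,0,0,0,0],[1,0,0,0,0,0,0],[0.8,0,0,0,0,0,0],[0.8,0,0,0,0,0,0],[0.8,0,0,0,0,0,0],[0.8,0,0,0,0,0,0],[0.8,0,0,0,0,0,0],[0,0,0,0,0,0,0]]
  ]
}}

```text
t: 16.15
tool_pos: [534.4, 95.7, 140.4]
orientation: [-0.0, 0.251, 0.968, -0.0]
ft_force: [-0.8, 0.4, 0.6]
grip_width: -0.1
grip_force: 0.0
```

```bash
python3 - <<'E'
from h import *
go()
E
```

```text
t 16.15 tcp [534.4  95.7 140.4] mould [ 6.6 -1.4] F [-0.8  0.4  0.6] grip -0.1 0.0 j [ 0.59  0.66 -1.09  1.89  0.68  1.03  0.27]
tool tilt [-0.001 -0.    -1.   ] y heading 61.0 mould heading y -119.1
```

Request:
{"op": "play_rows", "data": {
  "targets": [
    [[0.8,0,0,0,0,0,0],[0.4,0,0,0,0,0,0],[0,0,-2,0,0,0,0],[-1,0,-3,0,0,0,0],[-1,0,-3,0,0,0,0],[0,0,0,0,0,0,0]]
  ]
}}

```text
t: 16.75
tool_pos: [545.8, 91.5, 224.1]
orientation: [0.003, 0.252, 0.968, 0.001]
ft_force: [0.5, -0.4, 0.0]
grip_width: 0.1
grip_force: 0.0
```

```bash
python3 - <<'E'
from h import *
snap('scene','s3'); snap('wrist','w4')
a=cv2.imread('pics/s3.png')[120:240,150:330]; a=cv2.resize(a,(495,330),interpolation=cv2.INTER_CUBIC)
b=cv2.imread('pics/w4.png')[30:330,120:390]; b=cv2.resize(b,(297,330))
cv2.imwrite('pics/c4.png',np.hstack([a,b]))
go([*mw(40,43),200],60.9)
E
```

```text
t 16.85 tcp [542.7  91.  220.6] mould [-2.9 -1.3] F [-0.3 -0.2 -0.3] grip 0.2 0.0 j [ 0.66  0.58 -1.18  1.8   0.58  1.17  0.35]
tool tilt [ 0.001 -0.    -1.   ] y heading 60.8 mould heading y -119.1
shift cm [ 4.29 -4.44  2.05]
rz -0.1
```

View pics/c4.png

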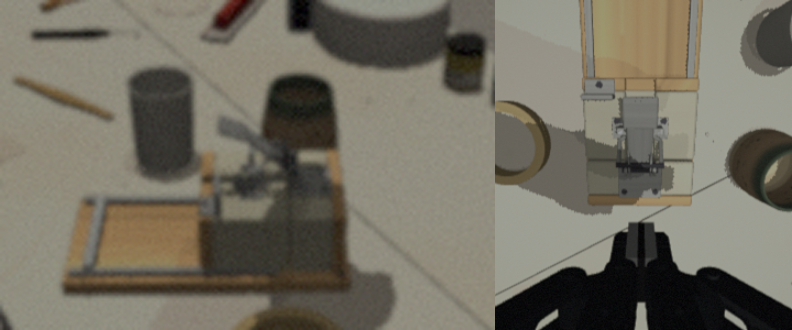

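The lever lies on its stop, with its tip at image (230,165) where 2.6 rad predicts (232,167). The mould is still closed, and the tab is free at composite (598,90). Next I go behind the tab.

Request:
{"op": "play_rows", "data": {
  "targets": [
    [[1.5,-1.5,0,0,0,0,0],[1.5,-1.5,0,0,0,0,0],[1.2,-1.3,0,0,0,0,0],[0,0,2,0,0,0,0],[0,0,2.5,0,0,0,0],[0,0,2.5,0,0,0,0],[0,0,2.5,0,0,0,0],[0,0,2.5,0,0,0,0],[0,0,1.2,0,0,0,0],[0,0,0,0,0,0,0]]
  ]
}}

```text
t: 17.85
tool_pos: [482.6, 73.9, 86.4]
orientation: [-0.002, 0.251, 0.968, -0.001]
ft_force: [-0.3, -0.3, 0.2]
grip_width: -0.3
grip_force: 0.0
```

```bash
python3 - <<'E'
from h import *
go([*mw(139,42),84])
E
```

```text
t 17.85 tcp [482.6  73.9  86.4] mould [41.2 42.8] F [-0.3 -0.3  0.2] grip -0.3 0.0 j [ 0.62  0.65 -1.05  2.05  0.74  0.89  0.22]
tool tilt [-0.004 -0.    -1.   ] y heading 60.9 mould heading y -119.1
shift cm [9.77 0.08 0.28]
```

Request:
{"op": "play_rows", "data": {
  "targets": [
    [[0.8,0,0,0,0,0,0],[0.8,0,0.1,0,0,0,0],[0.8,0,0,0,0,0,0],[0.8,0,0,0,0,0,0],[0.8,0,0,0,0,0,0],[0.8,0,0,0,0,0,0],[0.8,0,0,0,0,0,0],[0.8,0,0,0,0,0,0],[0.8,0,0,0,0,0,0],[0.8,0,0,0,0,0,0],[0.8,0,0,0,0,0,0]]
  ]
}}

```text
t: 18.95
tool_pos: [407.5, 117.2, 87.3]
orientation: [0.0, 0.251, 0.968, 0.0]
ft_force: [4.4, 0.4, 0.8]
grip_width: -0.5
grip_force: 1.8
```

```bash
python3 - <<'E'
from h import *
go([*mw(139,42),84])
E
```

```text
t 18.95 tcp [407.5 117.2  87.3] mould [128.   41.6] F [4.4 0.4 0.8] grip -0.5 1.8 j [ 0.58  0.56 -1.11  2.19  0.71  0.81  0.07]
tool tilt [ 0.  0. -1.] y heading 60.9 mould heading y -119.1
shift cm [ 1.1  -0.04  0.33]
```

Friction is about 4 N, as expected, so I push on gently until the force rises at the stop.

Request:
{"op": "play_rows", "data": {
  "targets": [
    [[0.4,0,0,0,0,0,0],[0.4,0,0,0,0,0,0],[0.2,0,0,0,0,0,0],[0,0,0,0,0,0,0]]
  ]
}}

```text
t: 19.35
tool_pos: [398.4, 121.5, 87.1]
orientation: [-0.001, 0.251, 0.968, -0.0]
ft_force: [0.4, 0.1, 0.2]
grip_width: 0.2
grip_force: 0.5
```

Request:
{"op": "play_rows", "data": {
  "targets": [
    [[0.2,0,0,0,0,0,0],[0.2,0,0,0,0,0,0],[0.2,0,0,0,0,0,0]]
  ]
}}

```text
t: 19.65
tool_pos: [395.1, 123.4, 87.2]
orientation: [0.001, 0.252, 0.968, -0.001]
ft_force: [11.4, -4.7, -8.2]
grip_width: -0.2
grip_force: 6.1
```

Request:
{"op": "play_rows", "data": {
  "targets": [
    [[0.15,0,0,0,0,0,0],[0,0,0,0,0,0,0]]
  ]
}}

```text
t: 19.85
tool_pos: [395.1, 123.3, 87.3]
orientation: [0.002, 0.252, 0.968, -0.001]
ft_force: [9.7, -4.9, -8.0]
grip_width: -0.5
grip_force: 5.9
```

The tool no longer advances, so the half is on the stop. I back off, lift clear and check.

Request:
{"op": "play_rows", "data": {
  "targets": [
    [[-0.5,0,0,0,0,0,0],[-0.8,0,0,0,0,0,0],[0,0,-2,0,0,0,0],[0,0,-3,0,0,0,0],[0,0,-4,0,0,0,0],[0,-3,-2,0,0,0,0],[0,-4,0,0,0,0,0],[0,-4,0,0,0,0,0],[0,-4,0,0,0,0,0],[0,-4,0,0,0,0,0],[0,0,0,0,0,0,0]]
  ]
}}

```text
t: 20.95
tool_pos: [330.6, -0.3, 196.9]
orientation: [-0.014, 0.251, 0.968, -0.009]
ft_force: [0.1, 0.1, -0.4]
grip_width: 0.0
grip_force: 0.0
```

```bash
python3 - <<'E'
from h import *
snap('scene','s5'); snap('top','t5'); go()
a=cv2.resize(cv2.imread('pics/s5.png')[120:270,130:330],(400,300)); b=cv2.resize(cv2.imread('pics/t5.png')[110:290,110:410],(400,300))
cv2.imwrite('pics/c5.png',np.vstack([a,b]))
E
```

```text
t 21.05 tcp [332.5   2.2 197.3] mould [137.6 178.5] F [ 0.5 -0.3  0.4] grip -0.3 0.0 j [ 1.41 -0.1  -1.4   2.27 -0.12  0.92  1.15]
tool tilt [-0.029 -0.005 -1.   ] y heading 61.0 mould heading y -119.1
```

View pics/c5.png

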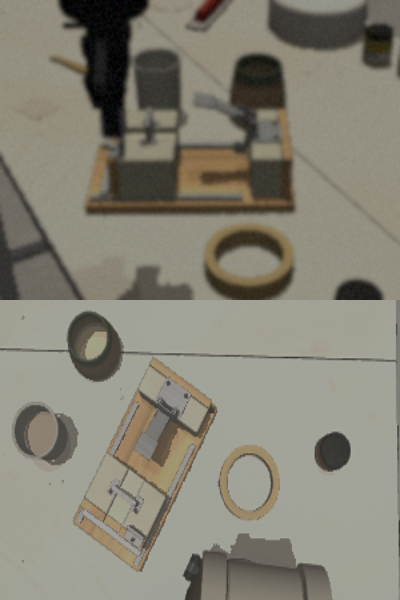

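The mould stands open with its half against the end stop and the lever over. The jar is upright on the table at composite (333,452), and the bystanders are where they were.

```bash
python3 -c "
from h import *
print(robot.sign_off())"
```

```text
the job is handed in; nothing more can be done
None
```

I handed the job in at about 21 s (no verdict came back): lever thrown over to its stop, moving half about 90 mm open against the end stop, jar upright on the bare table, and beaker, cup and tape not visibly moved.

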